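Draw out the palette board of the paint box and hold it

ROBOT

A 6-joint arm with a two-finger parallel gripper is mounted at the origin on a cart in front of the work surface, level with it; the furniture and walls round the work are solid. World frame = base frame: x ahead of the robot, y to its left, z up, the work surface at z = 0. Lengths are in m, angles in rad, forces in N, time in s.
With the tool pointing down it reaches from about 0.375 to 0.9 m from the base axis. Payload 3.1 kg.
Tool frame: the origin (TCP) lies midway between the tips of the shut fingers; the grasp point (between the pads) lies 19 mm behind it; z points along the fingers, y is the line along which they close (so a half turn about z gives the same grasp; the last joint's range is limited). The gripper opens to 85 mm and grips with 20 to 120 N. Pads are 22 mm wide; open, the fingers measure 114 mm over their backs; the gripper's body (76 mm by 85 mm) begins 54 mm behind the grasp point. The pads swing forward as they close: fully open they stand 13 mm farther back than shut.
Start: joints at [-1.47, 0.527, 1.433, -0, 1.181, -0.178], TCP at [0.172, -0.601, 0.231] pointing down, gripper open.
Joint ranges: [-3.08, 3.08], [-0.75, 2.2], [0.22, 2.44], [-1.43, 4.57], [0, 2.65], [-2.85, 2.85]. Speed limits (rad/s): [2.79, 2.79, 3.14, 3.14, 3.14, 3.14].

INTERFACE

Orientations are given as a unit quaternion [x, y, z, w].
In Python, from station import manip gives the robot as it stands.
- The arm moves only by the tool drive_tool, never from a script. Its argument "motion" is a list that holds one entry, the list of rows, each a list of 5 numbers: the finger opening in mm, from 0 to 85.4, then the shift along the tool's x, y, z in units of 30 mm (1.0 is 30 mm), then the turn about the tool's z in units of 8 degrees (1.0 is 8 degrees). In form: [[[fingers, x, y, z, yaw], ...]]. A call has 1 to 10 rows; each row is the pose to reach, as a shift and turn from the pose commanded when the call began, along the tool's axes at that moment; what a row does not reach only later rows make up. A row lasts 1/10 s, in which the tool goes at most 50 mm and 8.59 degrees, less where a joint would pass 70% of its speed; a pose out of reach is approached as far as the arm can. A call with a gripper value outside its range is refused whole. The fingers move at their own pace and stop on an object; "squeeze" is the grip in N (left out, the last holds). Time passes only in rows, so rows that repeat a pose let the fingers close. It gives the time, the measured TCP pose, the force, the opening and the grip force at its end, in the units of the state.
- manip.sense(): the state, without advancing time (a new reading comes with each control period).
- manip.snapshot(name): name is "scene" or "side" or "wrist"; returns the picture (420x560x3 uint8, red, green, blue); there is no depth.
- manip.camera_model(name): a dict with "fov_y" (degrees; the focal length in pixels is half the picture's height over the tangent of half this angle, whatever the lens; pixels are square), "cx", "cy" (the principal point, pixels), "k1" (the pictures are not rectified: a ray, as slopes to the right and down, at radius r is drawn at 1 + k1 r^2 times it, then the intrinsics apply), "origin" and "orientation" of the camera in the world. Camera axes: x right, y up, looking along -z (the intrinsics and any distortion apply to the point x, -y, -z); pixel columns grow to the right and rows downward; lengths in m; the calibration is good to about 2 mm. A picture is of the moment at which its call begins: read the wrist's pose just before it. camera_model takes no time and is no camera call; for the wrist camera it gives the pose at the moment of the call.
- manip.sign_off(): hands the job in; it is judged then, once.
The state is a dict: "t": time; "q": joint angles; "qd": joint speeds; "tau": joint torques, N m; "tcp_pos": TCP position; "tool_rot": TCP orientation; "force": force on the tool from outside, world axes, zero at the start; "ft_torque": the same for the moment, N m; "finger_gap": opening from 0.0 (shut) to 1.0 (fully open); "gripper_force": force on a finger pad.
Only numpy, scipy, OpenCV 4.12 (cv2) and the standard library are available. Lean on these libraries where they do the work, as an engineer would, in place of code of your own. Each camera call takes 0.05 s, during which the arm holds its last target. There are 200 camera calls.

TASK

Open the wooden paint box by its front knob, all the way until the lid rests back on its stop, and let go of the lid. Then slide the palette board lengthways out through the open slot end of the box, flat on its ledges, until the dark line across the board is level with the outside of that end. The board is heavier outside than in at that point, so do not let it tip: finish while still holding its inner end down, board flat and still, so that a prop could be fitted under it, and leave the glass, beaker and eraser alone.

Things in the scene. Friction and masses are not known exactly. Their poses are not given: they have to be found in the camera images.
- paint_box: Light-wood paint box, fixed, 110 (x) x 235 (y) x 60 mm without lid. Origin: centre of its underside; z up. Front (-x) has the lid knob, back (+x) the hinges. Side walls 8 mm thick, 60 mm high; ledges inside, 46 mm up, carry the board. The -y end is the slot end: its wall is 46 mm high and the board slides out over it towards -y between the side walls (2 mm play each side). The +y end wall: 56 mm.
- lid (a joint): Angle of the paint box's lid: 0 closed, 1.75 rad resting on its stop, leaning back beyond upright. A shallow tray, 0.22 kg, 110 x 235 x 42 mm; past about 1.2 rad it falls open by itself, below that shut. Closed, it covers the board and its grip and bars the tile's way out.
- lid_knob (a point): Centre of the dark wooden ball knob (25 mm) on an 11 mm neck, 30 mm in front of the middle of the lid's front face; with the lid closed 82 mm above the table, 140 mm in front of and 22 mm above the hinge line. Points up when the lid is fully open. Pinched from above, fingers closing along the box's y axis, it can turn between them as the lid swings. Axes: the lid's.
- lid_hinge (a point): Point on the lid's hinge line, at the middle of the box's back, 60 mm above the table. The hinge line runs along the box's y axis; turning by a positive angle about +y opens the lid.
- palette_board: Loose plywood palette board, 90 (x) x 200 (y) x 10 mm, lying on the ledges in the box. Origin: centre of its underside. A white porcelain mixing tile with six colour dabs (75 x 110 x 13 mm) is fixed on its outer (-y) half. Together about 0.44 kg, centre of mass about 18 mm on the -y side of the origin: drawn out to the line it tips over the slot end if not held.
- board_mark (a point): Middle of the 3 mm wide dark line across the board, on its top face, 25 mm on the +y side of the board's origin, 125 mm from the board's outer end.
- board_grip (a point): Middle of the dark wooden grip bar that stands on the board near its inner (+y) end: bar 50 mm long in x, 14 mm thick in y, its top 44 mm above the board's underside (34 mm above its top face); this point is 12 mm below the bar's top, 65 mm on the +y side of the board's origin. Can be gripped from above with the fingers closing along y.
- slot_end (a point): Middle of the top edge of the box's slot end, on its outside face (117.5 mm towards -y from the box's origin, 46 mm up). Axes as the box's. The line on the board must come to the plane of this face.
- blue_glass: Clear bluish glass, 62 mm wide, 72 mm high, a bystander standing left of the box. Origin: centre of its underside.
- mauve_beaker: Mauve beaker with a fluted rim, 66 mm wide, 70 mm high, a bystander left in front. Origin: centre of its underside.
- eraser: White eraser, 21 x 44 x 12 mm, lying in front of the box, left of an empty red crate (fixed, 36 mm high, handle arches higher), a bystander. Origin: centre of its underside.

How it is judged:
By the outcome, as a careful person would: the job done as asked, in the order asked, and still so for the second after the job is handed in, while the arm keeps its last pose, push and grip.
It also fails if it takes over 53 s, if anything falls off the work surface, if the arm or the gripper's body presses on something with over 40 N, if the wrist force passes 120 N, or if a joint passes its speed limit or range.

## Working session

There is one attempt and no reset: what is moved stays moved. The work goes in short steps, Python scripts to look and compute and a tool call to move; the robot and the scene stay as the last step left them, time stands still between calls to the robot, and variables do not carry over. Pictures are saved under pics/ and viewed, at most 10 in all, crops included, and the job is handed in when it is done.

Besides the shell and the picture viewer there is one more tool, called in YAML: its name, and indented under it one key for each argument. drive_tool: Moves the arm, as the interface text tells. Its arguments: {"type":"object","properties":{"motion":{"type":"array","items":{"type":"array","items":{"type":"array","items":{"type":"number"}}}},"squeeze":{"type":"number"}},"required":["motion"]}

```bash
mkdir -p pics; cat > h.py <<'E'
import numpy as np, cv2
from station import manip
from scipy.spatial.transform import Rotation as R
def K(m):
    f=210/np.tan(np.radians(m['fov_y'])/2); return np.array([[f,0,m['cx']],[0,f,m['cy']],[0,0,1.]])
def proj(m,P):
    P=np.atleast_2d(P); c=R.from_quat(m['orientation']).inv().apply(P-np.array(m['origin']))*[1,-1,-1]
    s=c[:,:2]/c[:,2:]; r2=(s**2).sum(1,keepdims=True); s=s*(1+m['k1']*r2); k=K(m)
    return s*k[0,0]+[m['cx'],m['cy']]
def ray(m,u,v):
    k=K(m); d=(np.array([u,v])-[m['cx'],m['cy']])/k[0,0]; s=d.copy()
    for _ in range(20): s=d/(1+m['k1']*(s@s))
    return np.array(m['origin']),R.from_quat(m['orientation']).apply([s[0],-s[1],-1])
def atz(m,u,v,z):
    o,d=ray(m,u,v); return o+d*(z-o[2])/d[2]
def snap(name,fn):
    m=manip.camera_model(name); im=manip.snapshot(name); cv2.imwrite('pics/'+fn,im[:,:,::-1]); return m,im
E
python3 - <<'E'
from h import *
s=manip.sense(); print({k:np.round(v,3) for k,v in s.items()})
for n in ('scene','side'):
    m,im=snap(n,n+'0.png'); print(n,m)
E
```

```text
{'t': np.float64(0.0), 'q': array([-1.471,  0.528,  1.434, -0.   ,  1.181, -0.179]), 'qd': array([-0.002,  0.001,  0.   , -0.   , -0.   , -0.001]), 'tau': array([-0.0000e+00, -4.4235e+01, -1.7803e+01, -0.0000e+00,  8.0000e-03,
        0.0000e+00]), 'tcp_pos': array([ 0.172, -0.6  ,  0.23 ]), 'tool_rot': array([ 0.99 ,  0.139,  0.   , -0.001]), 'force': array([-0.379, -0.646, -0.156]), 'ft_torque': array([ 0.017, -0.015, -0.003]), 'gripper_force': np.float64(0.0), 'finger_gap': np.float64(1.001)}
scene {'fov_y': 57.31269837240022, 'cx': 271.78291589648745, 'cy': 212.58497027449118, 'k1': -0.06853030951358333, 'origin': array([0.07373392, 0.58245555, 0.60991723]), 'orientation': array([-0.14606796,  0.41327835,  0.84509652, -0.30606703])}
side {'fov_y': 46.09832025638288, 'cx': 276.0634512343114, 'cy': 208.96611719545345, 'k1': -0.03352950826863996, 'origin': array([0.32622443, 0.735193  , 0.58904387]), 'orientation': array([-0.05653803,  0.44547806,  0.88725511, -0.10550413])}
```

View pics/scene0.png

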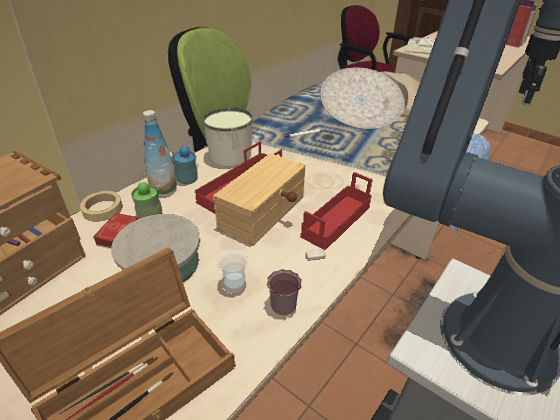

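View pics/side0.png

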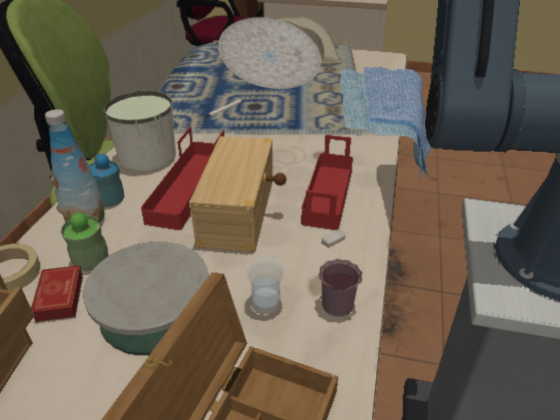

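The scene view shows the closed box at about (260,195) with its knob at (290,197). In the side view the knob is at (281,179). The +y end faces the cameras, a red crate stands in front, the eraser is at (316,255) and the glass and beaker are to the left. I'll enlarge both views to pick corners.

```bash
python3 - <<'E'
import cv2,numpy as np
a=cv2.imread('pics/scene0.png')[145:265,205:325]; b=cv2.imread('pics/side0.png')[125:265,180:320]
a=cv2.resize(a,(400,400),interpolation=cv2.INTER_CUBIC); b=cv2.resize(b,(400,400),interpolation=cv2.INTER_CUBIC)
im=np.hstack([a,b])
cv2.imwrite('pics/crop0.png',im)
E
```

```text
(no output)
```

View pics/crop0.png

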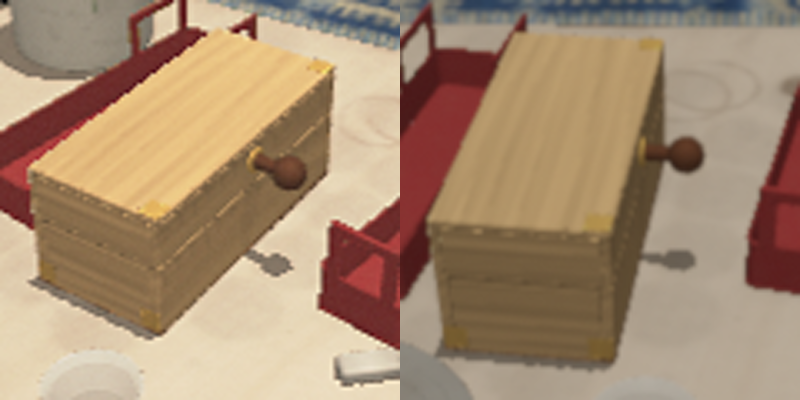

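```bash
python3 - <<'E'
from h import *
from scipy.optimize import least_squares
ms={n:manip.camera_model(n) for n in('scene','side')}
P=np.array([[.055,.1175,.102],[-.055,.1175,.102],[-.055,-.1175,.102],[.055,-.1175,.102],[.055,.1175,0],[-.055,.1175,0],[-.085,0,.082]])
px={'scene':np.array([[214.6,196.6],[253,211.6],[305.2,165.1],[271,154],[217,229],[253.6,244.6],[292,196.6]]),
'side':np.array([[190.5,202.7],[254.2,205.5],[272,139],[220.3,136.6],[195.7,248.2],[254.5,251],[280.1,178.9]])}
def W(p,Q): return R.from_euler('z',p[2]).apply(Q)+[p[0],p[1],0]
f=lambda p:np.concatenate([(proj(ms[n],W(p,P))-px[n]).ravel() for n in ms])
r=least_squares(f,[.6,0,0],loss='soft_l1'); p=r.x; print(p,np.degrees(p[2]));print(np.round(f(p).reshape(2,-1,2),1))
np.save('box.npy',p)
k=W(p,[[-.085,0,.082]])[0];print('knob',k,'hinge',W(p,[[.055,0,.06]]),'slot',W(p,[[0,-.1175,.046]]))
# triangulate knob independently
A=[];b=[]
for n in ms:
    o,d=ray(ms[n],*px[n][-1]);d/=np.linalg.norm(d);M=np.eye(3)-np.outer(d,d);A.append(M);b.append(M@o)
print('tri',np.linalg.lstsq(np.vstack(A),np.hstack(b),rcond=None)[0])
for n,u,v in(('scene',316,255),('side',333,239)): print('eraser',atz(ms[n],u,v,.006))
for n,u,v in(('scene',233,258),('scene',285,280),('side',266,270),('side',340,275)): print(n,atz(ms[n],u,v,.07))
for n,u,v in(('scene',305,240),('scene',370,177),('scene',370,205),('side',305,197),('side',351,140)): print('crate',n,atz(ms[n],u,v,.06))
s=manip.sense();print(R.from_quat(s['tool_rot']).as_matrix().round(3))
c=p[2];t=s['tcp_pos']
print('tool yaw: x axis angle',np.degrees(np.arctan2(*R.from_quat(s['tool_rot']).as_matrix()[[1,0],0])))
E
```

```text
[ 0.58986663 -0.00864671  0.11597065] 6.644628995027679
[[[-1.2 -2.1]
  [-0.3 -0.8]
  [ 0.4 -1. ]
  [-1.3 -1.6]
  [-0.  -0.4]
  [ 0.2  0.9]
  [ 0.  -0.2]]

 [[-0.5 -0.5]
  [ 0.1  1.1]
  [ 0.6 -0. ]
  [-0.5 -0.5]
  [ 0.5 -0.4]
  [ 1.7  1.6]
  [ 0.3  0.5]]]
knob [ 0.50543758 -0.01848213  0.082     ] hinge [[ 0.64449719 -0.00228261  0.06      ]] slot [[ 0.60346266 -0.12535745  0.046     ]]
tri [ 0.50608865 -0.01927847  0.08153451]
eraser [0.38961217 0.04010495 0.006     ]
eraser [0.39286996 0.0399777  0.006     ]
scene [0.4775601  0.21052194 0.07      ]
scene [0.36271376 0.18987895 0.07      ]
side [0.47332488 0.21167178 0.07      ]
side [0.36304859 0.19658406 0.07      ]
crate scene [0.40536472 0.06594578 0.06      ]
crate scene [ 0.41839904 -0.24815536  0.06      ]
crate scene [ 0.35857633 -0.13626894  0.06      ]
crate side [ 0.4550814  -0.00356775  0.06      ]
crate side [ 0.39792665 -0.24138987  0.06      ]
[[ 0.961  0.275 -0.   ]
 [ 0.275 -0.961  0.002]
 [ 0.    -0.002 -1.   ]]
tool yaw: x axis angle 15.973264209105896
```

Box fit: centre (0.590,-0.009), yaw 6.6°, and the knob agrees with its triangulation to 1 mm. Now I'll move above the knob.

drive_tool:
  motion:
    - [[60, 0.5, -0.49, 0, 0.04], [60, 1.5, -1.46, 0, 0.11], [60, 2.5, -2.43, 0, 0.18], [60, 3.5, -3.4, 0, 0.26], [60, 4.5, -4.38, 0, 0.33], [60, 5.5, -5.35, 0, 0.4], [60, 6.5, -6.32, 0, 0.47], [60, 7.5, -7.29, 0, 0.55], [60, 8.5, -8.27, 0, 0.62], [60, 9.5, -9.24, 0, 0.69]]

```text
t: 1.1
tcp_pos: [0.3701, -0.2542, 0.2311]
tool_rot: [0.996, 0.091, -0.0, -0.0]
force: [0.6, -0.9, -0.3]
finger_gap: 0.705
gripper_force: 0.0
```

drive_tool:
  motion:
    - [[60, 1, -0.88, 0, 0.07], [60, 2, -1.85, 0, 0.14], [60, 3, -2.82, 0, 0.22], [60, 4, -3.8, 0.5, 0.3], [60, 5, -4.8, 1, 0.37], [60, 5.8, -5.6, 1.6, 0.43], [60, 5.8, -5.6, 2, 0.47], [60, 5.8, -5.6, 2, 0.47], [60, 5.8, -5.6, 2, 0.47]]

```text
t: 2.0
tcp_pos: [0.5097, -0.0597, 0.1711]
tool_rot: [0.998, 0.058, -0.001, -0.0]
force: [-0.8, -0.4, -1.0]
finger_gap: 0.703
gripper_force: 0.0
```

```bash
cat >> h.py <<'E'
def togo(target,z):
    s=manip.sense(); M=R.from_quat(s['tool_rot']).as_matrix()
    d=M.T@(np.array([target[0],target[1],z])-s['tcp_pos'])
    yaw=np.arctan2(M[1,0],M[0,0]); p=np.load('box.npy')
    print('tcp',s['tcp_pos'].round(4),'shift units',(d/.03).round(3),'yaw units',round(np.degrees(yaw-p[2])/8,3))
def W(p,Q): return R.from_euler('z',p[2]).apply(np.atleast_2d(Q))+[p[0],p[1],0]
E
python3 - <<'E'
from h import *
m,im=snap('wrist','w0.png'); p=np.load('box.npy'); k=W(p,[-.085,0,.082])[0]
print('pred knob px',proj(m,k), 'lid corners',proj(m,W(p,[[-.055,.1175,.102],[-.055,-.1175,.102]])),m['origin'])
togo(k,.125)
E
```

```text
pred knob px [[233.17733752 211.57385082]] lid corners [[ 67.45254942 182.35434576]
 [386.06968305 182.19314872]] [ 0.59148206 -0.05025563  0.31296868]
tcp [ 0.51   -0.0601  0.1716] shift units [ 0.009 -1.397  1.553] yaw units -0.003
```

View pics/w0.png

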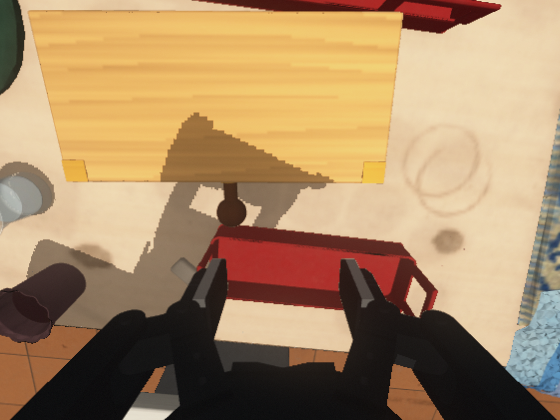

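The wrist view shows the knob at (231,211) and the lid corners within 1–2 px of prediction, so the box sits about 1 mm further +y. Next I'll descend and pinch.

drive_tool:
  motion:
    - [[55, 0, -0.5, 0, 0], [55, 0, -1, 0.3, 0], [55, 0, -1.43, 0.8, 0], [55, 0, -1.43, 1.5, 0], [55, 0, -1.43, 2.2, 0], [55, 0, -1.43, 2.8, 0], [55, 0, -1.43, 3.3, 0], [55, 0, -1.43, 3.6, 0], [55, 0, -1.43, 3.67, 0], [55, 0, -1.43, 3.67, 0]]

```text
t: 3.05
tcp_pos: [0.5053, -0.0162, 0.0612]
tool_rot: [0.998, 0.058, -0.0, -0.0]
force: [0.6, 0.5, 0.0]
finger_gap: 0.643
gripper_force: 0.0
```

drive_tool:
  motion:
    - [[15, 0, 0, 0, 0], [15, 0, 0, 0, 0], [15, 0, 0, 0, 0], [15, 0, 0, 0, 0], [15, 0, 0, 0, 0], [15, 0, 0, 0, 0], [15, 0, 0, 0, 0], [15, 0, 0, 0, 0]]
  squeeze: 35

```text
t: 3.85
tcp_pos: [0.5059, -0.0167, 0.062]
tool_rot: [0.998, 0.058, 0.001, 0.0]
force: [-0.1, 0.4, 4.8]
finger_gap: 0.265
gripper_force: 34.1
```

```bash
python3 - <<'E'
from h import *
s=manip.sense();p=np.load('box.npy');print(s['tcp_pos'],s['finger_gap'],s['gripper_force'],s['force'])
h=np.array([.055,0,.06]); a0=np.arctan2(.022,.14); r=np.hypot(.022,.14)
M=R.from_quat(s['tool_rot']).as_matrix()
prev=None
for th in np.linspace(0,1.75,31):
    a=a0+th; d=R.from_euler('z',p[2]).apply([-r*np.cos(a)+.14,0,r*np.sin(a)-.022]); print(round(th,3),(M.T@d/.03).round(2))
E
```

```text
[ 0.50585607 -0.01671579  0.06199948] 0.2648552645483444 34.11342144012451 [-0.06706202  0.39709708  4.82614034]
0.0 [0. 0. 0.]
0.058 [ 0.05  0.   -0.27]
0.117 [ 0.12  0.   -0.54]
0.175 [ 0.2  0.  -0.8]
0.233 [ 0.3   0.   -1.06]
0.292 [ 0.41  0.   -1.31]
0.35 [ 0.54  0.   -1.55]
0.408 [ 0.68  0.   -1.79]
0.467 [ 0.83  0.   -2.02]
0.525 [ 1.    0.   -2.24]
0.583 [ 1.18  0.   -2.45]
0.642 [ 1.37  0.   -2.65]
0.7 [ 1.57  0.   -2.83]
0.758 [ 1.79  0.   -3.01]
0.817 [ 2.01  0.   -3.17]
0.875 [ 2.24  0.   -3.32]
0.933 [ 2.48  0.   -3.45]
0.992 [ 2.73  0.   -3.57]
1.05 [ 2.99  0.   -3.68]
1.108 [ 3.25  0.   -3.77]
1.167 [ 3.51  0.01 -3.84]
1.225 [ 3.78  0.01 -3.9 ]
1.283 [ 4.05  0.01 -3.94]
1.342 [ 4.33  0.01 -3.97]
1.4 [ 4.6   0.01 -3.98]
1.458 [ 4.88  0.01 -3.98]
1.517 [ 5.15  0.01 -3.96]
1.575 [ 5.43  0.01 -3.92]
1.633 [ 5.7   0.01 -3.87]
1.692 [ 5.96  0.01 -3.8 ]
1.75 [ 6.23  0.01 -3.72]
```

drive_tool:
  motion:
    - [[15, 0.02, 0, -0.13, 0], [15, 0.05, 0, -0.27, 0], [15, 0.12, 0, -0.54, 0], [15, 0.2, 0, -0.8, 0], [15, 0.2, 0, -0.8, 0]]

```text
t: 4.35
tcp_pos: [0.5117, -0.016, 0.0863]
tool_rot: [0.998, 0.059, 0.0, 0.0]
force: [0.6, -2.3, -1.6]
finger_gap: 0.263
gripper_force: 34.4
```

```bash
python3 - <<'E'
from h import *
m,im=snap('side','s1.png')
cv2.imwrite('pics/s1c.png',cv2.resize(im[100:280,160:360,::-1],None,fx=3,fy=3))
togo(W(np.load('box.npy'),[-.085,0,.082])[0],.062)
E
```

```text
tcp [ 0.5116 -0.016   0.0859] shift units [-0.215  0.056  0.795] yaw units 0.008
```

View pics/s1c.png

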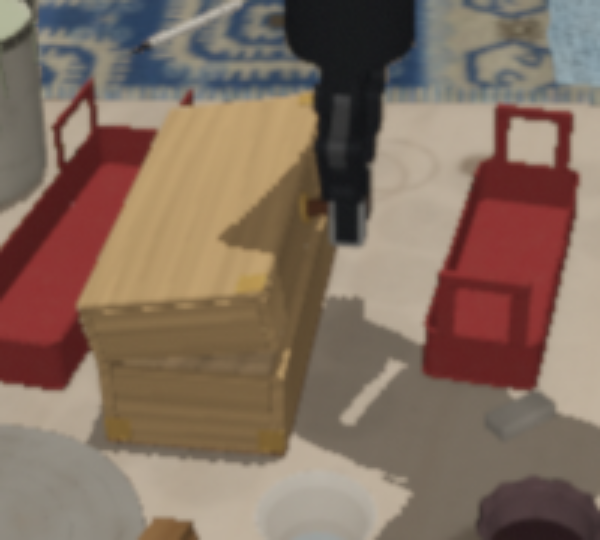

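The lid is rising with the knob pinched, and the gap at its near end is visible at (200,355) in the crop. I'll continue along the arc.

drive_tool:
  motion:
    - [[15, 0.1, 0, -0.26, 0], [15, 0.21, 0, -0.51, 0], [15, 0.34, 0, -0.75, 0], [15, 0.48, 0, -0.99, 0], [15, 0.63, 0, -1.22, 0], [15, 0.8, 0, -1.44, 0], [15, 0.98, 0, -1.65, 0], [15, 1.17, 0, -1.85, 0], [15, 1.37, 0, -2.03, 0], [15, 1.59, 0, -2.21, 0]]

```text
t: 5.4
tcp_pos: [0.5589, -0.0107, 0.1521]
tool_rot: [0.998, 0.059, -0.0, 0.001]
force: [1.0, -4.8, -3.2]
finger_gap: 0.268
gripper_force: 34.3
```

drive_tool:
  motion:
    - [[15, 0.22, 0, -0.16, 0], [15, 0.45, 0, -0.31, 0], [15, 0.69, 0, -0.44, 0], [15, 0.94, 0, -0.56, 0], [15, 1.2, 0, -0.67, 0], [15, 1.46, 0, -0.76, 0], [15, 1.72, 0, -0.83, 0], [15, 1.99, 0, -0.89, 0], [15, 2.26, 0, -0.93, 0], [15, 2.54, 0, -0.96, 0]]

```text
t: 6.4
tcp_pos: [0.6347, -0.0023, 0.1814]
tool_rot: [0.998, 0.059, -0.0, 0.001]
force: [-0.8, -4.4, 0.5]
finger_gap: 0.267
gripper_force: 35.0
```

drive_tool:
  motion:
    - [[15, 0.27, 0, -0.01, 0], [15, 0.55, 0, -0.01, 0], [15, 0.82, 0, 0.01, 0], [15, 1.1, 0, 0.05, 0], [15, 1.37, 0, 0.1, 0], [15, 1.63, 0, 0.17, 0], [15, 1.9, 0, 0.25, 0], [15, 1.95, 0, 0.27, 0], [15, 1.95, 0, 0.27, 0]]

```text
t: 7.3
tcp_pos: [0.694, 0.0043, 0.1737]
tool_rot: [0.998, 0.058, 0.001, 0.001]
force: [1.4, -5.4, 2.0]
finger_gap: 0.27
gripper_force: 36.3
```

drive_tool:
  motion:
    - [[50, 0, 0, 0, 0], [50, 0, 0, 0, 0], [50, 0, 0, 0, 0], [50, 0, 0, 0, 0], [50, 0, 0, -0.4, 0], [50, 0, 0, -1.2, 0], [50, 0, 0, -2.2, 0], [50, -1, 0, -2.4, 0], [50, -2.2, 0, -2.4, 0], [50, -2.2, 0, -2.4, 0]]

```text
t: 8.3
tcp_pos: [0.6214, -0.0016, 0.2447]
tool_rot: [0.998, 0.058, -0.003, -0.001]
force: [-0.4, -0.5, -1.0]
finger_gap: 0.584
gripper_force: 0.0
```

```bash
python3 - <<'E'
from h import *
p=np.load('box.npy')
ims=[]
for n in('wrist','side'):
    m,im=snap(n,n+'2.png'); ims.append(im[:,:,::-1])
    print(n,'mark/grip if board centred',proj(m,W(p,[[0,.025,.056],[0,.065,.09]])).round(1),'box top corners',proj(m,W(p,[[-.055,.1175,.06],[-.055,-.1175,.06]])).round(1),'knob open',proj(m,W(p,[.055+.0468,0,.1938])).round(1))
    for th in (1.55,1.65): 
        a=th+.1559; print(th,proj(m,W(p,[.055-.1417*np.cos(a),0,.06+.1417*np.sin(a)])).round(1))
E
```

```text
wrist mark/grip if board centred [[265.  208.8]
 [226.1 219.1]] box top corners [[191.1 251.7]
 [380.7 251.8]] knob open [[288.3 128.7]]
1.55 [[288.2 174. ]]
1.65 [[288.3 151.6]]
side mark/grip if board centred [[234.  195.4]
 [228.6 192.6]] box top corners [[255.1 226.3]
 [272.8 156.7]] knob open [[176.2 120.3]]
1.55 [[190.9 117.6]]
1.65 [[183.4 118.6]]
```

View pics/wrist2.png

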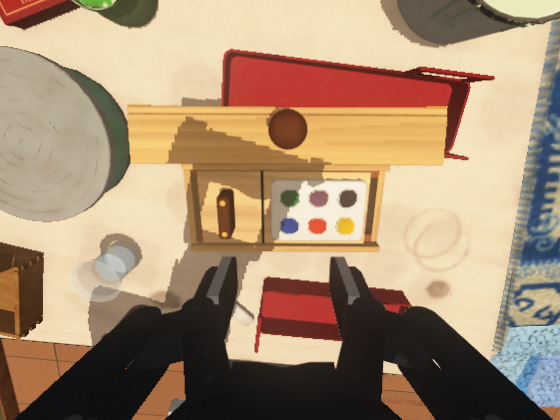

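View pics/side2.png

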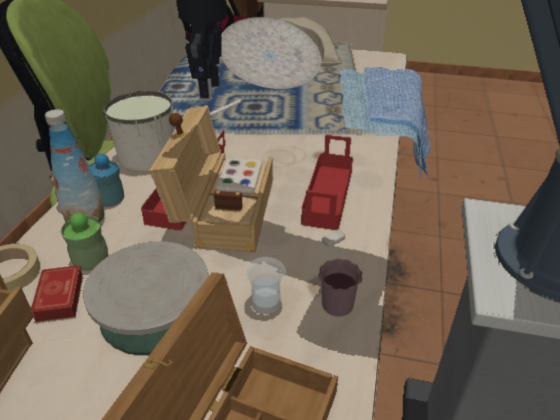

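The lid rests open: the knob is at (288,129) in the wrist view, matching the 1.75 rad prediction of (288.3,128.7). The board's line is at column 263 and its grip bar at about (226,213). Now I'll measure those precisely.

```bash
python3 - <<'E'
from h import *
p=np.load('box.npy'); im=cv2.imread('pics/wrist2.png').astype(int); m=manip.camera_model('wrist')
g=im.sum(2)
sub=g[180:246,205:245]; n,l,st,c=cv2.connectedComponentsWithStats((sub<230).astype(np.uint8)); print([(s,c_) for s,c_ in zip(st.tolist(),c.round(1).tolist()) if s[4]>30])
for r in (178,190,215,235): print('line row',r,g[r,255:272])
print('left wall 170..215 @row215',g[215,180:204]); print('right @row215',g[215,360:392])
print('front col230..',g[238:258,300])
print('left front', g[249,180:200]); print('right front',g[249,370:392])
for n,Q in dict(outL=[-.05,.1175,.056],inL=[0,.1095,.056],outLmid=[0,.1175,.056],slotmid=[0,-.1175,.046],slotin=[0,-.1095,.046],FL=[-.051,.1175,.06],FR=[-.051,-.1175,.06],Fout=[-.055,0,.06],Fin=[-.047,0,.06]).items(): print(n,proj(m,W(p,Q)).round(1))
bt=W(p,[[x,.065+y,.09] for x in(-.025,.025) for y in(-.007,.007)]);print(proj(m,bt).round(1))
E
```

```text
[([0, 0, 40, 66, 2020], [19.0, 32.5]), ([12, 9, 18, 50, 620], [21.3, 32.5])]
line row 178 [342 340 341 342 343 263 155 116 266 335 340 346 342 339 342 343 340]
line row 190 [359 361 361 364 361 313 192 126 236 334 362 363 363 360 363 357 393]
line row 215 [537 535 537 535 533 534 376 175 202 292 327 324 327 327 323 324 377]
line row 235 [580 584 472 361 364 359 285 177 137 299 363 361 366 368 359 357 374]
left wall 170..215 @row215 [631 628 627 627 629 633 515 374 350 339 338 338 341 331 277 241 242 235
 238 244 364 503 539 541]
right @row215 [701 700 697 677 592 548 411 268 263 261 256 251 247 292 497 543 526 514
 513 519 595 623 623 624 625 626 629 626 619 621 621 619]
front col230.. [689 674 607 584 562 393 270 283 450 533 529 514 512 540 603 626 629 628
 629 624]
left front [660 660 658 658 660 661 544 404 402 403 372 345 338 341 341 340 338 338
 337 339]
right front [522 521 524 521 525 522 524 521 523 560 610 626 624 626 627 627 625 626
 626 627 632 631]
outL [[190.9 251.5]]
inL [[193.3 214. ]]
outLmid [[186.7 214. ]]
slotmid [[379.9 211.2]]
slotin [[373.4 211.2]]
FL [[190.  253.7]]
FR [[379.1 253.7]]
Fout [[284.6 256.6]]
Fin [[284.6 250.8]]
[[232.9 245.4]
 [220.3 245.4]
 [230.3 202.7]
 [217.1 202.7]]
```

```bash
python3 - <<'E'
from h import *
togo(W(np.load('box.npy'),[0,.066,0])[0],.15)
E
```

```text
tcp [ 0.6268 -0.0022  0.2454] shift units [-1.252 -2.129  3.179] yaw units 0.004
```

drive_tool:
  motion:
    - [[50, -0.7, -0.7, 0, 0], [50, -1.25, -1.4, 0.3, 0], [50, -1.25, -2.1, 1, 0], [50, -1.25, -2.13, 1.8, 0], [50, -1.25, -2.13, 2.5, 0], [50, -1.25, -2.13, 2.5, 0], [50, -1.25, -2.13, 2.5, 0], [50, -1.25, -2.13, 2.5, 0], [50, -1.25, -2.13, 2.5, 0], [50, -1.25, -2.13, 2.5, 0]]

```text
t: 9.4
tcp_pos: [0.583, 0.0567, 0.1703]
tool_rot: [0.998, 0.058, 0.001, 0.0]
force: [-0.9, 0.6, 0.1]
finger_gap: 0.585
gripper_force: 0.0
```

```bash
python3 - <<'E'
from h import *
p=np.load('box.npy'); m,im=snap('wrist','w3.png'); np.save('m3.npy',m,allow_pickle=True)
img=im[:,:,::-1].copy()
pts=W(p,[[-.055,.1175,.06],[-.055,-.1175,.06],[-.047,.1095,.06],[-.047,-.1175,.06],[.047,.1095,.056],[-.047,.1095,.056],[-.045,-.1175,.046],[.045,-.1175,.046]]+[[x,.065+y,.09] for x in(-.025,.025) for y in(-.007,.007)]+[[x,.025,.056] for x in(-.044,.044)])
q=proj(m,pts)
for a in q: cv2.circle(img,tuple(int(round(v*8)) for v in a),12,(0,255,0),-1,cv2.LINE_AA,3)
lo=np.maximum(q.min(0)-25,0).astype(int); hi=(q.max(0)+25).astype(int); c=img[lo[1]:hi[1],lo[0]:hi[0]]
f=min(800/c.shape[1],600/c.shape[0]); cv2.imwrite('pics/w3c.png',cv2.resize(c,None,fx=f*.999,fy=f*.999)); print(lo,f,q.round(1).tolist())
togo(W(p,[0,.066,0])[0],.06)
E
```

```text
[204 127] 2.6143790849673203 [[229.1, 259.7], [472.4, 259.5], [236.9, 252.2], [474.2, 252.1], [232.1, 152.4], [237.6, 250.3], [466.0, 243.8], [485.9, 153.1], [292.0, 245.1], [275.2, 245.1], [292.6, 187.0], [274.7, 187.0], [324.9, 247.5], [329.6, 155.9]]
tcp [0.5828 0.0567 0.1701] shift units [-0.023 -0.01   3.669] yaw units 0.005
```

View pics/w3c.png

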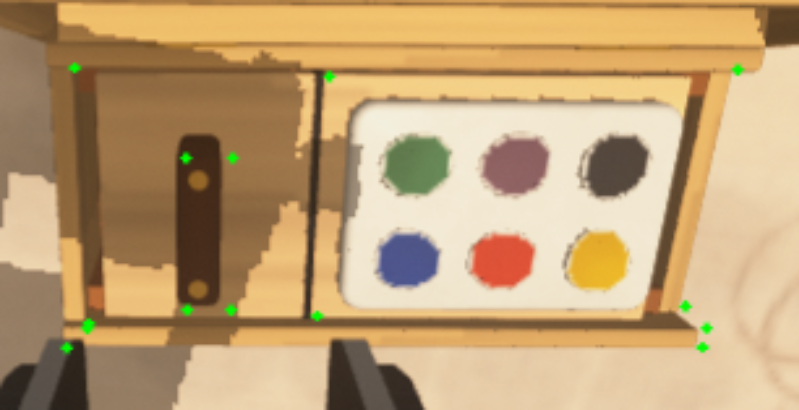

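```bash
cat >> h.py <<'E'
def prof(m,g,x,z,y0,y1,step=.0005):
    p=np.load('box.npy'); ys=np.arange(y0,y1,step); q=proj(m,W(p,np.c_[np.full_like(ys,x),ys,np.full_like(ys,z)])).astype(np.float32)
    return ys,cv2.remap(g.astype(np.float32),q[:,0][None],q[:,1][None],cv2.INTER_LINEAR)[0]
E
python3 - <<'E'
from h import *
m=np.load('m3.npy',allow_pickle=True).item(); g=cv2.imread('pics/w3.png').sum(2)
for x in(-.035,-.02,0,.02,.03):
    ys,v=prof(m,g,x,.046,-.130,-.095,.001); print('slot',x,v.round().astype(int))
for x in(-.03,0,.02): 
    ys,v=prof(m,g,x,.056,.02,.036,.001); print('line',x,v.round().astype(int))
    ys,v=prof(m,g,x,.056,.105,.126,.001); print('end+y',x,v.round().astype(int))
for x in(-.015,0,.015): 
    ys,v=prof(m,g,x,.09,.053,.083,.001); print('bar',x,v.round().astype(int))
E
```

```text
slot -0.035 [592 596 597 597 598 597 596 594 591 589 589 594 598 600 595 540 491 481
 482 494 507 510 440 287 216 211 210 289 518 658 679 681 680 681 681]
slot -0.02 [594 594 594 596 596 595 595 595 596 596 595 593 592 592 574 524 485 480
 486 498 511 511 428 278 214 214 216 309 560 670 684 685 684 684 684]
slot 0 [620 617 616 613 608 604 604 604 604 604 603 605 604 606 584 494 481 484
 492 507 518 508 404 263 215 214 217 323 609 675 680 682 682 683 684]
slot 0.02 [633 633 635 636 635 634 634 633 634 635 635 636 637 634 601 516 499 516
 524 526 528 507 366 229 218 210 221 335 578 677 682 682 682 683 683]
slot 0.03 [633 634 635 635 635 636 636 635 636 635 636 635 637 633 595 516 514 521
 526 529 529 514 382 216 219 210 209 262 469 603 610 636 655 664 669]
line -0.03 [541 541 541 541 540 541 514 380 204 162 261 429 527 541 542 540]
end+y -0.03 [181 180 179 192 216 239 359 498 526 522 523 523 516 466 387 370 373 374
 374 376 375 375]
line 0 [336 333 333 335 335 333 315 219 131 146 232 312 330 367 456 484]
end+y 0 [211 211 213 207 204 225 275 302 304 304 300 301 312 394 539 598 596 595
 595 593 592 592]
line 0.02 [351 355 353 352 352 352 330 230 127 156 274 351 353 393 460 437]
end+y 0.02 [211 209 208 205 201 226 281 300 301 297 295 299 302 315 338 346 347 343
 346 346 345 345]
bar -0.015 [361 323 320 324 321 322 319 319 293 175 145 145 147 160 187 230 227 189
 156 144 143 148 273 494 539 540 538 538 539 539 540]
bar 0 [311 315 313 315 313 314 311 308 260 162 137 141 140 140 141 142 142 142
 139 137 137 132 192 310 314 315 314 314 313 315 314]
bar 0.015 [326 327 327 323 328 327 326 325 274 165 133 134 136 154 197 219 203 167
 136 136 133 126 217 322 319 320 324 322 320 320 320]
```

Bar centre is at box y 0.0685, the line at 0.0286 and the slot face at −0.1153 in my frame. That makes the box about 1.8 mm further +y, and the travel about 144 mm. Next I'll descend and grip.

drive_tool:
  motion:
    - [[36, 0, -0.09, 0.5, 0], [36, 0, -0.09, 1.2, 0], [36, 0, -0.09, 2, 0], [36, 0, -0.09, 2.7, 0], [36, 0, -0.09, 3.2, 0], [36, 0, -0.09, 3.5, 0], [36, 0, -0.09, 3.66, 0], [36, 0, -0.09, 3.66, 0], [36, 0, -0.09, 3.66, 0]]

```text
t: 10.35
tcp_pos: [0.5825, 0.0595, 0.0601]
tool_rot: [0.998, 0.058, 0.001, 0.0]
force: [0.9, -0.5, -0.7]
finger_gap: 0.417
gripper_force: 0.0
```

drive_tool:
  motion:
    - [[4, 0, 0, 0, 0], [4, 0, 0, 0, 0], [4, 0, 0, 0, 0], [4, 0, 0, 0, 0], [4, 0, 0, 0, 0], [4, 0, 0, 0, 0], [4, 0, 0, 0, 0], [4, 0, 0, 0, 0]]
  squeeze: 60

```text
t: 11.15
tcp_pos: [0.5825, 0.0594, 0.0604]
tool_rot: [0.998, 0.058, 0.001, 0.0]
force: [-0.5, -0.6, 5.6]
finger_gap: 0.149
gripper_force: 59.5
```

drive_tool:
  motion:
    - [[4, 0, 0.15, 0, 0], [4, 0, 0.4, 0, 0], [4, 0, 0.75, 0, 0], [4, 0, 1.1, 0, 0], [4, 0, 1.45, 0, 0], [4, 0, 1.8, 0, 0], [4, 0, 2.1, 0, 0], [4, 0, 2.3, 0, 0], [4, 0, 2.4, 0, 0], [4, 0, 2.4, 0, 0]]

```text
t: 12.15
tcp_pos: [0.5907, -0.0111, 0.0604]
tool_rot: [0.998, 0.058, 0.001, -0.001]
force: [0.4, 3.1, 5.5]
finger_gap: 0.155
gripper_force: 59.7
```

drive_tool:
  motion:
    - [[4, 0, 0.15, 0, 0], [4, 0, 0.4, 0, 0], [4, 0, 0.75, 0, 0], [4, 0, 1.1, 0, 0], [4, 0, 1.45, 0, 0], [4, 0, 1.7, 0, 0], [4, 0, 1.9, 0, 0.0], [4, 0, 2.0, 0, 0], [4, 0, 2.0, 0, 0], [4, 0, 2.0, 0, 0]]

```text
t: 13.15
tcp_pos: [0.5975, -0.0703, 0.0604]
tool_rot: [0.998, 0.058, 0.0, -0.001]
force: [-1.6, 4.4, 6.6]
finger_gap: 0.149
gripper_force: 59.8
```

```bash
python3 - <<'E'
from h import *
m,im=snap('wrist','w4.png'); g=im.astype(int).sum(2); np.save('m4.npy',m,allow_pickle=True); p=np.load('box.npy')
print(manip.sense()['tcp_pos'],'slot px',proj(m,W(p,[[-.051,-.1155,.06],[0,-.1155,.046]])).round(1))
for x in(-.03,0,.03):
    ys,v=prof(m,g,x,.056,-.120,-.090,.001); print('line',x,v.round().astype(int))
for x in(-.052,-.05):
    ys,v=prof(m,g,x,.06,-.125,-.105,.001); print('wall end',x,v.round().astype(int))
ma,img=snap('scene','sc4.png')
a=cv2.resize(im[100:300,200:480,::-1],(800,571)); cv2.imwrite('pics/w4c.png',a)
E
```

```text
[ 0.59752801 -0.07028927  0.06041931] slot px [[371.  341.4]
 [372.6 255.2]]
line -0.03 [118 116 117 113 113 113 114 110 107 110 105 105 103 103 102 100 132 121
  97  94  96  95  92  91  93  89  88  90  84  88]
line 0 [457 458 447 431 395 353 314 320 357 357 360 358 355 354 354 354 323 144
 112 118 323 347 348 345 343 339 335 333 333 334]
line 0.03 [714 665 637 562 463 367 334 357 490 604 606 603 604 604 504 383 350 150
 145 175 352 381 381 380 378 379 376 379 376 376]
wall end -0.052 [87 86 84 84 80 86 90 88 89 91 91 87 88 85 86 84 86 85 84 87 81]
wall end -0.05 [89 84 87 82 85 84 85 87 89 95 92 89 87 89 90 90 85 88 83 85 87]
```

View pics/w4c.png

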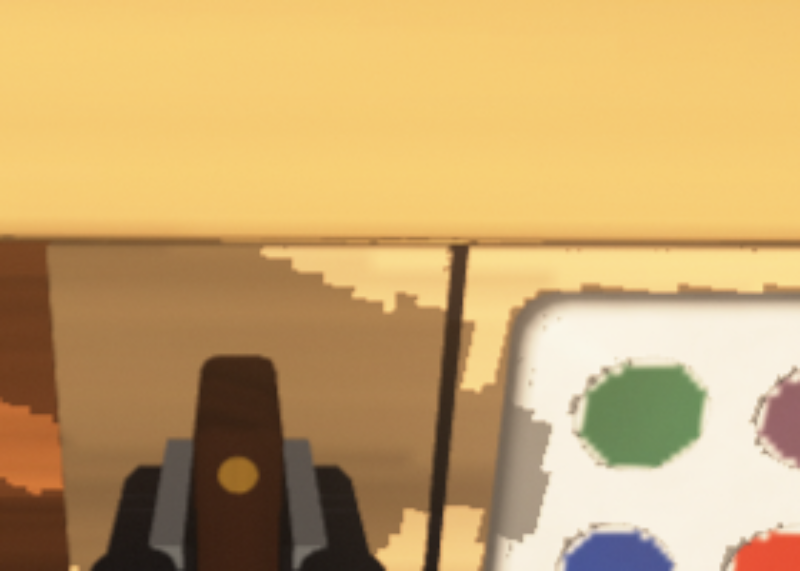

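The board is sliding flat. The line measures −0.1018, which matches the 130.6 mm moved, so about 14 mm remains.

drive_tool:
  motion:
    - [[4, 0, 0.08, 0, 0], [4, 0, 0.2, 0, 0], [4, 0, 0.32, 0, 0], [4, 0, 0.42, 0, 0], [4, 0, 0.46, 0.02, 0], [4, 0, 0.46, 0.03, 0], [4, 0, 0.46, 0.03, 0], [4, 0, 0.46, 0.03, 0], [4, 0, 0.46, 0.03, 0]]

```text
t: 14.15
tcp_pos: [0.5989, -0.0824, 0.0605]
tool_rot: [0.998, 0.058, 0.0, -0.002]
force: [-1.9, 9.1, 12.5]
finger_gap: 0.152
gripper_force: 60.7
```

```bash
python3 - <<'E'
from h import *
p=np.load('box.npy'); m,im=snap('wrist','w5.png'); g=im.astype(int).sum(2); s=manip.sense(); print(s['tcp_pos'],s['force'],s['qd'].round(3))
for x in(0,.03):
    ys,v=prof(m,g,x,.056,-.125,-.105,.001); print('line',x,v.round().astype(int))
a=im[:,:,::-1][100:380,180:460]
ims=[cv2.resize(a,(400,400))]
for n in('scene','side'):
    m,im=snap(n,n+'5.png'); c=proj(m,W(p,[-.02,-.13,.06]))[0].astype(int); print(n,c,proj(m,W(p,[[-.055,-.1155,.06],[-.044,-.1155,.056],[.044,-.1155,.056]])).round(1))
    ims.append(cv2.resize(im[c[1]-30:c[1]+30,c[0]-40:c[0]+40,::-1],(400,300),interpolation=cv2.INTER_CUBIC))
cv2.imwrite('pics/f.png',np.hstack([cv2.resize(ims[0],(400,600)),np.vstack(ims[1:])]))
E
```

```text
[ 0.59884989 -0.08234829  0.06046677] [-1.5766752   8.1987406  13.87058587] [ 0.001  0.002  0.002  0.001  0.    -0.002]
line 0 [321 359 359 357 357 355 355 354 354 319 142 113 138 350 349 350 346 344
 337 335 333]
line 0.03 [360 496 606 605 605 605 605 605 602 512 162 153 163 366 383 382 382 380
 379 377 378]
scene [295 171] [[304.3 178.2]
 [300.5 178.2]
 [272.6 168.5]]
side [257 152] [[272.6 157.2]
 [267.5 158.6]
 [226.3 156.2]]
```

View pics/f.png

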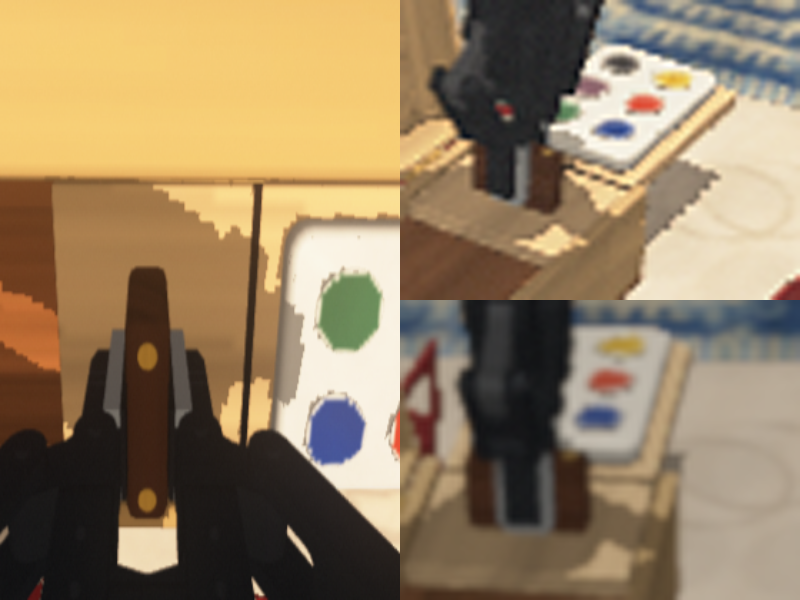

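The board is flat, with the line across its top measured at −0.1139, about 1.8 mm short of level. The scene crop shows it just inside the wall end at about (640,188). I'll nudge it a little further.

drive_tool:
  motion:
    - [[4, 0, 0.03, -0.01, 0], [4, 0, 0.06, -0.01, 0], [4, 0, 0.06, -0.01, 0], [4, 0, 0.06, -0.01, 0], [4, 0, 0.06, -0.01, 0], [4, 0, 0.06, -0.01, 0]]

```text
t: 14.9
tcp_pos: [0.5991, -0.0841, 0.0605]
tool_rot: [0.998, 0.058, 0.0, -0.002]
force: [-0.6, 8.4, 11.8]
finger_gap: 0.155
gripper_force: 60.5
```

```bash
cat > line.py <<'E'
from h import *
m,im=snap('wrist','wl.png'); g=im.astype(int).sum(2); s=manip.sense(); print(s['tcp_pos'],s['force'],s['ft_torque'],s['qd'].round(3))
for x in(0,.03):
    ys,v=prof(m,g,x,.056,-.125,-.105,.00025); w=np.clip(300-v,0,None)*(ys<-.108); print('line',x,(ys*w).sum()/w.sum())
E
python3 line.py
```

```text
[ 0.59907245 -0.08408399  0.06052016] [-0.93601154  8.70410112 11.48347546] [ 1.39862771e+00  1.43006928e-01 -8.33810371e-04] [ 0.001 -0.002 -0.001  0.001 -0.001 -0.001]
line 0 -0.11578654180689694
line 0.03 -0.11565947105804082
```

```bash
python3 - <<'E'
from station import manip
print(manip.sense()['tcp_pos']); print(manip.sign_off())
E
```

```text
[ 0.59907245 -0.08408399  0.06052016]
the job is handed in; nothing more can be done
None
```

The lid is open on its stop and released. The board is drawn out flat with its dark line measured level with the slot end to within about 1 mm, and the gripper is still holding its inner end down. The job was handed in at about 15 s; I kept clear of the glass, beaker and eraser but did not re-measure where they stand at the end.

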